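Hold the bulb box lid open with a plant stake

ROBOT

A 6-joint arm with a two-finger parallel gripper is mounted at the origin on the work surface. World frame = base frame: x ahead of the robot, y to its left, z up, the work surface at z = 0. Lengths are in m, angles in rad, forces in N, time in s.
With the tool pointing down it reaches from about 0.3 to 0.75 m from the base axis. Payload 8.5 kg.
Tool frame: the origin (TCP) lies midway between the tips of the shut fingers; the grasp point (between the pads) lies 19 mm behind it (ctrl.grasp_offset is the distance from the TCP to the grasp point, in m); x points along the fingers, z is the direction in which the jaws open and shut, and the axes are right-handed (so a half turn about x gives the same grasp; the last joint's range is limited). The gripper opens to 85 mm and grips with 20 to 120 N. Pads are 22 mm wide; open, the fingers measure 114 mm over their backs; the gripper's body (76 mm by 85 mm) begins 54 mm behind the grasp point. The pads swing forward as they close: fully open they stand 13 mm farther back than shut.
Start: joints at [1.124, 0.381, 1.297, -0, 1.464, -0.215], TCP at [0.126, 0.535, 0.231] pointing down, gripper open.
Joint ranges: [-3.11, 3.11], [-0.89, 2.33], [0.22, 2.48], [-1.42, 4.56], [0.17, 2.85], [-2.88, 2.88]. Speed limits (rad/s): [2.39, 2.39, 3.14, 3.14, 3.14, 3.14].

INTERFACE

Orientations are given as a unit quaternion [w, x, y, z].
In Python, from plant import ctrl gives the robot as it stands.
- The arm moves only by the shell command python3 -m handwheel 'ROWS' [FORCE]. ROWS is JSON, a list of rows, each a list of 3 entries, a list of its own where there are three numbers: the shift along the world's x, y, z in cm, then the turn, a rotation vector about the world's x, y, z in degrees, then the finger opening in cm, from 0 to 8.54. A call has exactly 5 rows; each row shifts and turns the commanded pose from where the row before left it; what a row does not reach is not made up. A row lasts 1/12 s, in which the tool goes at most 41.7 mm and 7.16 degrees, less where a joint would pass 70% of its speed; a pose out of reach is approached as far as the arm can. A call with a gripper value outside its range is refused whole. The fingers move at their own pace and stop on an object; FORCE is the grip in N (left out, the last holds). Time passes only in rows, so rows that do not move let the fingers close, or fill a call up. It gives the time, the measured TCP pose, the force and the opening at its end, in the units of the state.
- ctrl.sense(): the state, without advancing time (a new reading comes with each control period).
- ctrl.snapshot(name): name is "scene" or "top" or "wrist"; returns (picture, depth): 384x512x3 uint8, red, green, blue; 384x512 float32, m along the optical axis (not along the pixel's ray), 0 where there is no reading.
- ctrl.get_calibration(name): a dict with "mtx" (3x3 intrinsics, pixels), "position" and "rotation" of the camera in the world; the wrist camera has in their place "hand_eye" (4x4, takes a point from camera to tool coordinates, whose origin is the TCP and whose axes are the tool frame's). Camera axes: x right, y up, looking along -z (the intrinsics and any distortion apply to the point x, -y, -z); pixel columns grow to the right and rows downward; lengths in m; the calibration is good to about 2 mm. A picture is of the moment at which its call begins: read the wrist's pose just before it. get_calibration takes no time and is no camera call.
- ctrl.hand_in(): hands the job in, once; it reports no verdict.
The state is a dict: "time": time; "q": joint angles; "qvel": joint speeds; "effort": joint torques, N m; "tcp_pos": TCP position; "tool_rot": TCP orientation; "contact_force": force on the tool from outside, world axes, zero at the start; "ft_torque": the same for the moment, N m; "grip_width": finger opening in m.
Only numpy, scipy, OpenCV 4.12 (cv2) and the standard library are available. Lean on these libraries where they do the work, as an engineer would, in place of code of your own. Each camera call takes 0.05 s, during which the arm holds its last target.

TASK

The lid of the galvanised bulb box has lost its knob and falls shut by itself. Pick up the wooden plant stake, push one end of it through the hole in the upright lug on the closed lid until a good 3 cm sticks out on the other side, and only then raise the lid with the stake to about 40 degrees open (within 5 degrees). Finish while still gripping the roughly level stake and holding the lid still at that angle; touch the box and lid with the stake only, and leave the funnel, scoop, bowl and pot where they are.

Things in the scene. Friction and masses are not known exactly. Their poses are not given: they have to be found in the camera images.
- stake: Straight wooden plant stake, 12 x 12 mm square, 360 mm long, 45 g, lying loose and level across the two longer rims of the shallow steel tray, its middle over the tray. Origin on its axis at mid-length; its x axis runs along it, ends at x = +180 mm and -180 mm (the last 20 mm at +x is thinned to 8 mm). Either end may be used.
- tray: Fixed shallow open galvanised tray, 200 mm (its x) by 160 mm (its y), 40 mm high, walls 4 mm, empty. Origin under its centre, on the bench. The stake lies across it roughly along its y. Tray and bulb box stand left and right of the robot's centre line, either way round.
- bulb_box: Fixed open galvanised box, 200 mm (its x) by 180 mm (its y), 110 mm high, holding flower bulbs, with a hinged lid. Origin under its centre, on the bench; its -x side faces roughly to the robot. The hinge line runs along its y at its far (+x) rim, so stake and hole stay parallel to its y while the lid opens.
- lid (a joint): Opening angle of the bulb box lid in rad: 0 closed (lid level), growing as its front (-x) edge rises; stop at 1.25. 40 degrees is 0.70. It falls shut under its own weight (0.25 to 0.5 kg) from any angle. The lid is a 206 x 186 mm steel sheet, 6 mm thick, reaching from the hinge to 6 mm past the front rim.
- eye (a point): Centre of the 28 mm round hole in the lug near the middle of the lid's front edge: an upright steel plate 56 mm long (box x), 8 mm thick (box y), its top 70 mm above the box rim. The hole runs along box y, 154 mm above the bench when closed. Frame turns with the lid: x front to hinge, y along the hole, z out of the lid; in it the hinge lies at x +180, z -44 mm.
- lid_hinge (a point): Middle of the hinge line, at the middle of the far (+x) rim of the box, 110 mm above the bench. Turns with the lid: x from front to hinge, y along the hinge line, z out of the lid.
- funnel: Yellow plastic funnel, 110 mm wide, 110 mm high, standing mouth down. Bystander. Origin under its centre.
- scoop: Aluminium scoop lying on the bench between robot and work, blade 90 x 65 x 35 mm with a 100 mm handle. Bystander. Origin at the middle of the blade's back, underside.
- bowl: White ceramic bowl, 130 mm wide, 60 mm high. Bystander. Origin under its centre.
- pot: Grey plastic flower pot, 120 mm wide, 110 mm high. Bystander. Origin under its centre.

How it is judged:
By the outcome, as a careful person would: the job done as asked, in the order asked, and still so for the second after the job is handed in, while the arm keeps its last pose, push and grip.
It also fails if it takes over 59 s, if anything falls off the work surface, if the arm or the gripper's body presses on something with over 40 N, if the wrist force passes 120 N, or if a joint passes its speed limit or range.

## Working session

There is one attempt and no reset: what is moved stays moved. The work goes in short steps, Python scripts to look and compute and a shell command to move; the robot and the scene stay as the last step left them, time stands still between calls to the robot, and variables do not carry over. Pictures are saved under pics/ and viewed, and the job is handed in when it is done.

```bash
ls; mkdir -p pics
python3 - <<'E'
from plant import ctrl
import cv2,numpy as np
print(ctrl.sense()); print(ctrl.grasp_offset)
for n in ("scene","top","wrist"):
    p,d=ctrl.snapshot(n); cv2.imwrite(f"pics/{n}0.png",p[:,:,::-1]); np.save(f"pics/{n}0.npy",d); print(n,ctrl.get_calibration(n))
E
```

```text
pics
{'time': 0.0, 'q': array([ 1.12369635e+00,  3.81207868e-01,  1.29827733e+00, -1.42289917e-05,
        1.46358592e+00, -2.15277708e-01]), 'qvel': array([ 1.09522669e-03, -2.33901980e-04,  3.52929821e-06,  8.31248614e-04,
        2.27079487e-04,  7.19264492e-04]), 'effort': array([ 1.20632154e-03, -4.48472464e+01, -2.31279856e+01, -1.28477577e-04,
        4.79377151e-03, -3.61762886e-05]), 'tcp_pos': array([0.12622624, 0.53501533, 0.23069982]), 'tool_rot': array([ 0.55400278, -0.43905317,  0.55493782,  0.4385855 ]), 'contact_force': array([0.18507117, 0.14803318, 0.11938306]), 'ft_torque': array([-0.04594402, -0.03102033, -0.02426798]), 'grip_width': 0.08530915349997288}
0.0187
scene {'mtx': array([[384.59947881,   0.        , 257.36355065],
       [  0.        , 384.59947881, 193.28032066],
       [  0.        ,   0.        ,   1.        ]]), 'position': array([ 1.10744175, -0.17603342,  0.84472286]), 'rotation': array([0.75340334, 0.25986924, 0.18647374, 0.57452497])}
top {'mtx': array([[347.4811757 ,   0.        , 252.80217893],
       [  0.        , 347.4811757 , 194.07395222],
       [  0.        ,   0.        ,   1.        ]]), 'position': array([0.42878427, 0.00111865, 0.90924612]), 'rotation': array([-0.69508024, -0.06613983,  0.05122229,  0.7140485 ])}
wrist {'mtx': array([[266.80643419,   0.        , 257.94389543],
       [  0.        , 266.80643419, 187.01009761],
       [  0.        ,   0.        ,   1.        ]]), 'hand_eye': array([[ 6.42911893e-04,  2.91782018e-01, -9.56484627e-01,
        -1.42124043e-01],
       [-7.87933719e-04,  9.56484675e-01,  2.91781503e-01,
         7.42536483e-02],
       [ 9.99999483e-01,  5.66056691e-04,  8.44840263e-04,
        -1.16224595e-03],
       [ 0.00000000e+00,  0.00000000e+00,  0.00000000e+00,
         1.00000000e+00]])}
```

View pics/scene0.png

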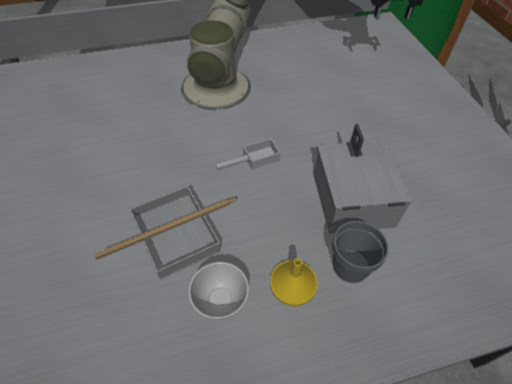

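View pics/top0.png

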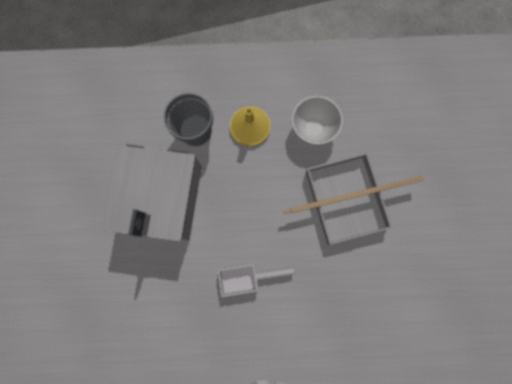

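View pics/wrist0.png

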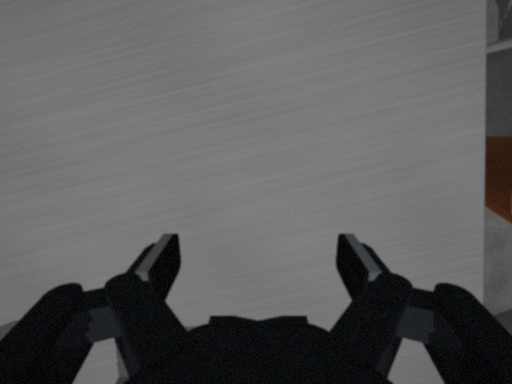

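The top view shows the stake running from (286,211) to (423,179), with its thinned end on the left. The box is on the left, with the lug near (138,222). The scoop is at (240,283). Next I'll measure these positions.

```bash
cat > h.py <<'E'
import numpy as np,cv2
from scipy.spatial.transform import Rotation as R
from plant import ctrl
def rq(q): return R.from_quat([q[1],q[2],q[3],q[0]])
def cam(n,s=None):
    c=ctrl.get_calibration(n); K=c['mtx']
    if 'position' in c: return K,rq(c['rotation']).as_matrix(),np.array(c['position'])
    T=rq(s['tool_rot']).as_matrix(); H=c['hand_eye']
    return K,T@H[:3,:3],s['tcp_pos']+T@H[:3,3]
def ray(C,u,v):
    K,M,p=C; d=np.array([(u-K[0,2])/K[0,0],-(v-K[1,2])/K[1,1],-1.]); return p,M@d
def onz(C,u,v,z):
    p,d=ray(C,u,v); return p+d*(z-p[2])/d[2]
def two(C1,a,C2,b):
    p,d=ray(C1,*a);q,e=ray(C2,*b); t=np.linalg.lstsq(np.stack([d,-e],1),q-p,rcond=None)[0]
    A=p+d*t[0];B=q+e*t[1]; return (A+B)/2,np.linalg.norm(A-B)
def proj(C,P):
    K,M,p=C; x=M.T@(np.asarray(P)-p); return K[0,0]*x[0]/-x[2]+K[0,2], K[1,1]*-x[1]/-x[2]+K[1,2]
E
python3 - <<'E'
from h import *
for n in("scene","top"):
    im=cv2.imread(f"pics/{n}0.png"); C=cam(n); d=np.load(f"pics/{n}0.npy")
    hsv=cv2.cvtColor(im,cv2.COLOR_BGR2HSV); m=cv2.inRange(hsv,(8,80,60),(22,255,255))
    nn,l,st,ce=cv2.connectedComponentsWithStats(m)
    for i in np.argsort(-st[1:,4])[:4]+1: print(n,st[i],ce[i])
    for i in range(1,nn):
        if st[i,2]>100:
            pts=np.argwhere(l==i)[:,::-1].astype(float)
            P=np.array([onz(C,u,v,.050) for u,v in pts]); vx=cv2.fitLine(P[:,:2].astype(np.float32),cv2.DIST_L2,0,.01,.01).ravel()
            t=(P[:,:2]-vx[2:])@vx[:2]; print('line',vx,'ends',vx[2:]+vx[:2]*t.min(),vx[2:]+vx[:2]*t.max(),'len',np.ptp(t))
            print('depth z med',np.median([ (C[2]+ray(C,u,v)[1]*d[int(v),int(u)])[2] for u,v in pts]))
im=cv2.imread("pics/top0.png"); cv2.imwrite("pics/a.png",cv2.resize(im[130:260,90:220],None,fx=4.5,fy=4.5,interpolation=cv2.INTER_CUBIC))
im=cv2.imread("pics/scene0.png"); cv2.imwrite("pics/b.png",cv2.resize(im[110:240,300:430],None,fx=4.5,fy=4.5,interpolation=cv2.INTER_CUBIC))
E
```

```text
scene [ 95 198 141  60 719] [162.46314325 228.18636996]
scene [437   0  39  66 650] [455.45846154  30.55846154]
scene [  0   0  34   5 116] [13.47413793  1.37931034]
scene [480   0  15  12  34] [487.26470588   4.73529412]
line [ 0.21542978 -0.97651935  0.5707217  -0.24624015] ends [ 0.52957093 -0.05970832] [ 0.60614584 -0.40681392] len 0.3554518371594945
depth z med 0.050140530753760126
top [290 177 132  34 372] [354.66935484 194.3172043 ]
top [231 133   5   7   7] [232.57142857 136.        ]
top [243 144   6   2   7] [245.28571429 144.71428571]
top [230 127   1   5   5] [230. 129.]
line [ 0.21323444 -0.9770011   0.5652463  -0.23631535] ends [ 0.52981248 -0.07396417] [ 0.60195588 -0.404512  ] len 0.33832904281083565
depth z med 0.052009725706770094
```

View pics/a.png

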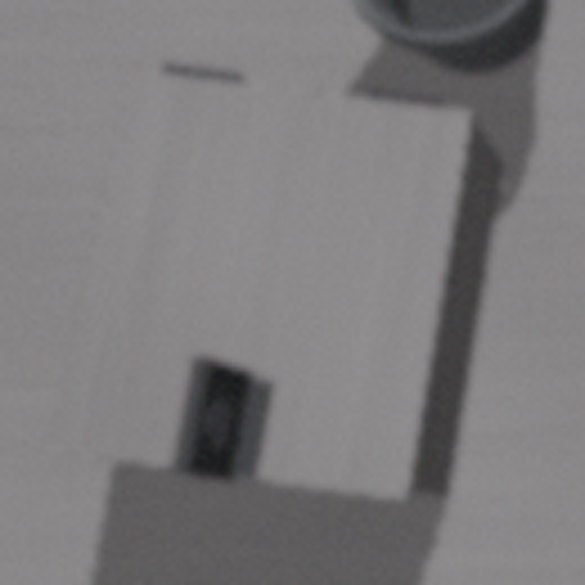

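View pics/b.png

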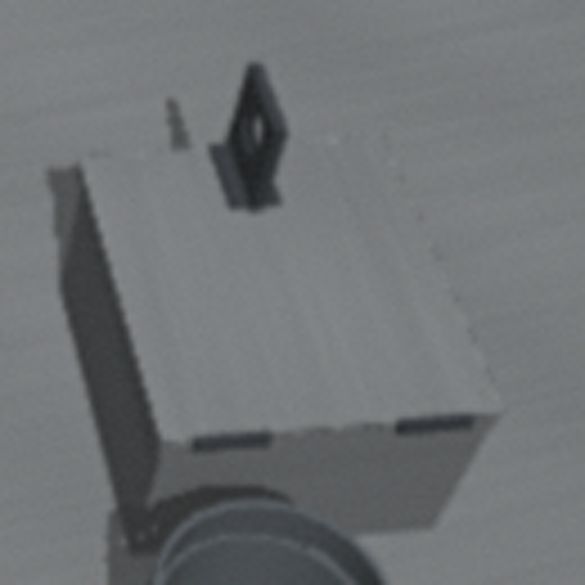

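The crops show the lug with its hole at scene pixel (356,139). In the top view the lid corners are at about (181.6,241), (194.4,155) and (115,233).

```bash
python3 - <<'E'
from h import *
S=cam("scene");T=cam("top")
a=lambda x,y:(90+x/4.5-.4,130+y/4.5-.4); b=lambda x,y:(300+x/4.5-.4,110+y/4.5-.4)
c={k:onz(T,*a(*v),.116)[:2] for k,v in dict(fr=(412,500),br=(471,112),fl=(112,465)).items()}
c2={k:onz(S,*b(*v),.116)[:2] for k,v in dict(fr=(80,163),br=(162,440),bl=(500,412)).items()}
for cc in(c,c2): print({k:v.round(4) for k,v in cc.items()}); 
d=c['br']-c['fr'];print('len x',np.linalg.norm(d),np.degrees(np.arctan2(d[1],d[0]))); d=c['fl']-c['fr'];print('len y',np.linalg.norm(d),np.degrees(np.arctan2(-d[0],d[1])))
d=c2['br']-c2['fr'];print('S len x',np.linalg.norm(d),np.degrees(np.arctan2(d[1],d[0]))); d=c2['bl']-c2['br'];print('len y',np.linalg.norm(d),np.degrees(np.arctan2(-d[0],d[1])))
print('eye scene',onz(S,*b(256,127),.154))
print('lug top center from top (z.18)',onz(T,*a(222,423),.18))
print('lug ridge scene top', onz(S,*b(256,64),.18))
# stake thin end in both
st=rq(ctrl.sense()['tool_rot']).as_matrix();print(st)
E
python3 - <<'E'
import cv2
im=cv2.imread("pics/scene0.png"); cv2.imwrite("pics/c.png",cv2.resize(im[185:265,85:245],None,fx=5,fy=5,interpolation=cv2.INTER_CUBIC))
E
```

```text
{'fr': array([0.4592, 0.1819]), 'br': array([0.6612, 0.1526]), 'fl': array([0.4809, 0.3357])}
{'fr': array([0.4656, 0.1821]), 'br': array([0.663 , 0.1513]), 'bl': array([0.6924, 0.3308])}
len x 0.20405926065747618 -8.269220903982193
len y 0.15532352672654107 -8.015241633477997
S len x 0.19980014443612737 -8.868327798758068
len y 0.18189635440947227 -9.29213129876753
eye scene [0.49793353 0.27064585 0.154     ]
lug top center from top (z.18) [0.49497383 0.25736639 0.18      ]
lug ridge scene top [0.47459483 0.27501536 0.18      ]
[[-4.60211611e-04 -9.73246389e-01  2.29763473e-01]
 [-9.92603475e-04  2.29763829e-01  9.73245908e-01]
 [-9.99999401e-01  2.19835045e-04 -1.07178773e-03]]
```

View pics/c.png

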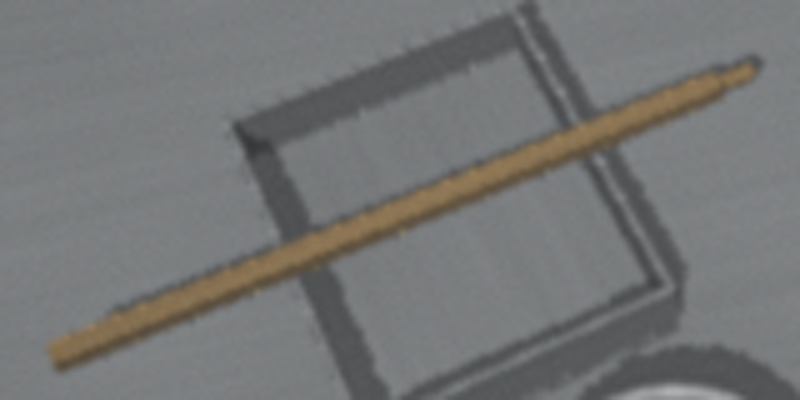

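```bash
r='[[1.76,-3.01,0],[0,0,-2.57],8.5]'; python3 -m handwheel '[[[1.76,-3.01,0],[0,0,-2.57],8.5],[[1.76,-3.01,0],[0,0,-2.57],8.5],[[1.76,-3.01,0],[0,0,-2.57],8.5],[[1.76,-3.01,0],[0,0,-2.57],8.5],[[1.76,-3.01,0],[0,0,-2.57],8.5]]'
python3 -m handwheel '[[[1.76,-3.01,0],[0,0,-2.57],8.5],[[1.76,-3.01,0],[0,0,-2.57],8.5],[[1.76,-3.01,0],[0,0,-2.57],8.5],[[1.76,-3.01,0],[0,0,-2.57],8.5],[[1.76,-3.01,0],[0,0,-2.57],8.5]]'
```

```text
time: 0.57
tcp_pos: [0.2146, 0.3833, 0.2312]
tool_rot: [0.6, -0.374, 0.6, 0.373]
contact_force: [0.8, -0.2, 0.0]
grip_width: 0.085
time: 0.98
tcp_pos: [0.3026, 0.2327, 0.2313]
tool_rot: [0.639, -0.304, 0.638, 0.304]
contact_force: [1.4, 0.1, 0.3]
grip_width: 0.0848
```

```bash
python3 -m handwheel '[[[1.76,-3.01,0],[0,0,-2.57],8.5],[[1.76,-3.01,0],[0,0,-2.57],8.5],[[1.76,-3.01,0],[0,0,-2.57],8.5],[[1.76,-3.01,0],[0,0,-2.57],8.5],[[1.76,-3.01,0],[0,0,-2.57],8.5]]'
python3 -m handwheel '[[[1.76,-3.01,0],[0,0,-2.57],8.5],[[1.76,-3.01,0],[0,0,-2.57],8.5],[[1.76,-3.01,0],[0,0,-2.57],8.5],[[1.76,-3.01,0],[0,0,-2.57],8.5],[[1.76,-3.01,0],[0,0,-2.57],8.5]]'
python3 -m handwheel '[[[1.76,-3.01,0],[0,0,-2.57],8.5],[[1.76,-3.01,0],[0,0,-2.57],8.5],[[1.76,-3.01,0],[0,0,-2.57],8.5],[[1.76,-3.01,0],[0,0,-2.57],8.5],[[1.76,-3.01,0],[0,0,-2.57],8.5]]'
python3 - <<'E'
from h import *
s=ctrl.sense(); p,d=ctrl.snapshot("wrist"); im=p[:,:,::-1].copy(); cv2.imwrite("pics/w1.png",im)
C=cam("wrist",s); print(s['tcp_pos'],rq(s['tool_rot']).as_matrix().round(3),s['q'])
m=cv2.inRange(cv2.cvtColor(im,cv2.COLOR_BGR2HSV),(8,80,50),(24,255,255)); n,l,st,ce=cv2.connectedComponentsWithStats(m); i=1+np.argmax(st[1:,4]); print(st[i])
pts=np.argwhere(l==i)[:,::-1]; P=np.array([onz(C,u,v,.050)[:2] for u,v in pts]).astype(np.float32)
vx=cv2.fitLine(P,cv2.DIST_L2,0,.01,.01).ravel(); t=(P-vx[2:])@vx[:2]; print(vx,vx[2:]+vx[:2]*t.min(),vx[2:]+vx[:2]*t.max(),np.ptp(t))
E
```

```text
time: 1.4
tcp_pos: [0.3908, 0.0821, 0.2314]
tool_rot: [0.669, -0.23, 0.668, 0.23]
contact_force: [0.1, 0.2, 0.9]
grip_width: 0.0852
time: 1.82
tcp_pos: [0.4788, -0.0685, 0.2312]
tool_rot: [0.69, -0.154, 0.69, 0.154]
contact_force: [0.2, 0.3, -0.2]
grip_width: 0.0852
time: 2.23
tcp_pos: [0.5668, -0.2188, 0.231]
tool_rot: [0.703, -0.076, 0.703, 0.076]
contact_force: [0.2, 0.1, 0.4]
grip_width: 0.0851
[ 0.56683872 -0.2187848   0.23098386] [[-0.001 -0.214  0.977]
 [ 0.     0.977  0.214]
 [-1.     0.    -0.   ]] [-5.62986621e-01  4.83982580e-01  1.12705554e+00  4.38454212e-05
  1.53119527e+00 -7.78163472e-01]
[ 249   16   11  283 2500]
[ 0.21304682 -0.977042    0.5598695  -0.21250567] [ 0.52655256 -0.05971265] [ 0.6027423 -0.4091221] 0.3576197
```

View pics/w1.png

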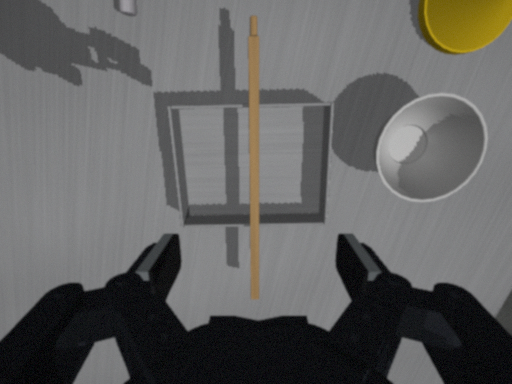

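```bash
python3 - <<'E'
from h import *
s=ctrl.sense(); C=cam("wrist",s)
for p in((250,105),(255,216),(172,108),(330,104),(184,222),(326,218)): print(p,onz(C,*p,.04).round(3))
E
python3 -m handwheel '[[[-0.5,0,-3.4],[0,0,0],8.5],[[0,0,-3.4],[0,0,0],8.5],[[0,0,-3.4],[0,0,0],8.5],[[0,0,-3.4],[0,0,0],8.5],[[0,0,-3.4],[0,0,0],8.5]]'
python3 - <<'E'
from h import *
s=ctrl.sense(); p,d=ctrl.snapshot("wrist"); im=p[:,:,::-1].copy(); cv2.imwrite("pics/w2.png",im)
E
```

```text
(250, 105) [ 0.544 -0.154  0.04 ]
(255, 216) [ 0.579 -0.293  0.04 ]
(172, 108) [ 0.453 -0.177  0.04 ]
(330, 104) [ 0.637 -0.133  0.04 ]
(184, 222) [ 0.486 -0.321  0.04 ]
(326, 218) [ 0.673 -0.276  0.04 ]
time: 2.7
tcp_pos: [0.561, -0.2171, 0.0597]
tool_rot: [0.703, -0.077, 0.703, 0.077]
contact_force: [1.1, -0.7, -0.3]
grip_width: 0.0849
```

View pics/w2.png

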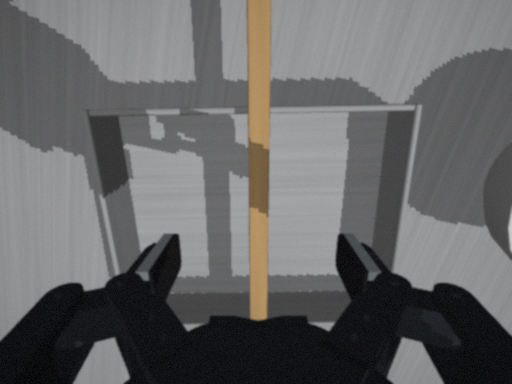

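The stake runs between the pads at column ~259, which is centred. I'll descend and close the gripper.

```bash
python3 -m handwheel '[[[0,0,-1.6],[0,0,0],8.5],[[0,0,-1.6],[0,0,0],8.5],[[0,0,0],[0,0,0],5],[[0,0,0],[0,0,0],2.5],[[0,0,0],[0,0,0],0.5]]' 100
python3 -m handwheel '[[[0,0,0],[0,0,0],0.5],[[0,0,0],[0,0,0],0.5],[[0,0,0],[0,0,0],0.5],[[0,0,0],[0,0,0],0.5],[[0,0,0],[0,0,0],0.5]]'
```

```text
time: 3.17
tcp_pos: [0.5619, -0.2176, 0.0308]
tool_rot: [0.703, -0.077, 0.702, 0.076]
contact_force: [0.7, -0.3, 0.1]
grip_width: 0.0513
time: 3.58
tcp_pos: [0.5617, -0.2174, 0.0304]
tool_rot: [0.703, -0.077, 0.702, 0.076]
contact_force: [-0.3, 0.6, 6.5]
grip_width: 0.0097
```

```bash
python3 -m handwheel '[[[0,0,0],[0,0,0],0.5],[[0,0,0],[0,0,0],0.5],[[0,0,0],[0,0,0],0.5],[[0,0,0],[0,0,0],0.5],[[0,0,0],[0,0,0],0.5]]'
python3 - <<'E'
from h import *
for n in("wrist","scene"):
  p,d=ctrl.snapshot(n); im=p[:,:,::-1].copy(); cv2.imwrite(f"pics/{n}3.png",im if n=="wrist" else cv2.resize(im[150:300,60:260],None,fx=4,fy=4))
E
```

```text
time: 4.0
tcp_pos: [0.5617, -0.2174, 0.0304]
tool_rot: [0.703, -0.077, 0.703, 0.076]
contact_force: [-1.0, 0.4, 7.0]
grip_width: 0.0096
```

View pics/wrist3.png

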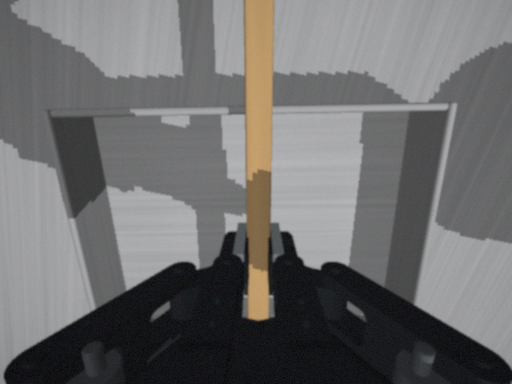

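View pics/scene3.png

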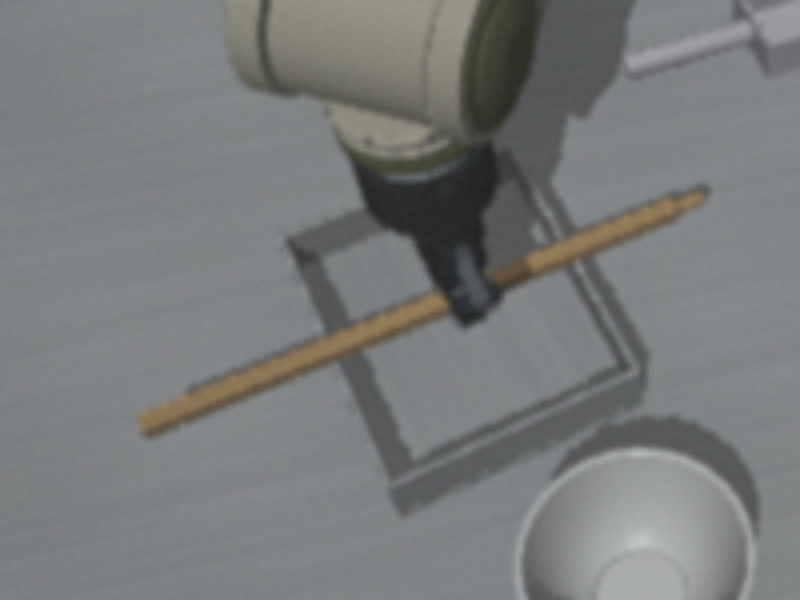

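The grip is good, with the stake centred between the pads. Next I'll lift it, check it, and carry it to in front of the hole.

```bash
python3 -m handwheel '[[[0,0,1.5],[0,0,0],0.5],[[0,0,3.5],[0,0,0],0.5],[[0,0,4],[0,0,0],0.5],[[0,0,4],[0,0,0],0.5],[[0,0,4],[0,0,0],0.5]]'
python3 -m handwheel '[[[-0.95,2.88,0],[0,0,-2.14],0.5],[[-0.95,2.88,0],[0,0,-2.14],0.5],[[-0.95,2.88,0],[0,0,-2.14],0.5],[[-0.95,2.88,0],[0,0,-2.14],0.5],[[-0.95,2.88,0],[0,0,-2.14],0.5]]'
python3 -m handwheel '[[[-0.95,2.0,0],[0,0,-2.14],0.5],[[-0.95,2,0],[0,0,-2.14],0.5],[[-0.95,2,0],[0,0,-2.14],0.5],[[-0.95,2,0],[0,0,-2.14],0.5],[[-0.95,2,0],[0,0,-2.14],0.5]]'
python3 - <<'E'
from h import *
s=ctrl.sense()
print(s['tcp_pos'],rq(s['tool_rot']).as_matrix().round(4),s['grip_width'])
for n in("wrist","scene","top"):
  s=ctrl.sense();p,d=ctrl.snapshot(n); im=p[:,:,::-1].copy(); cv2.imwrite(f"pics/{n}4.png",im)
E
```

```text
time: 4.52
tcp_pos: [0.5609, -0.2169, 0.2013]
tool_rot: [0.703, -0.077, 0.703, 0.077]
contact_force: [0.6, 0.1, -0.4]
grip_width: 0.0094
time: 4.93
tcp_pos: [0.513, -0.0719, 0.1995]
tool_rot: [0.707, -0.01, 0.707, 0.01]
contact_force: [0.2, 0.1, -0.4]
grip_width: 0.0099
time: 5.35
tcp_pos: [0.4656, 0.0277, 0.1995]
tool_rot: [0.705, 0.056, 0.705, -0.056]
contact_force: [0.2, -0.4, -1.3]
grip_width: 0.01
[0.46563352 0.02771982 0.19946401] [[ 1.000e-04  1.570e-01  9.876e-01]
 [-0.000e+00  9.876e-01 -1.570e-01]
 [-1.000e+00  0.000e+00  1.000e-04]] 0.00999445500030586
```

View pics/wrist4.png

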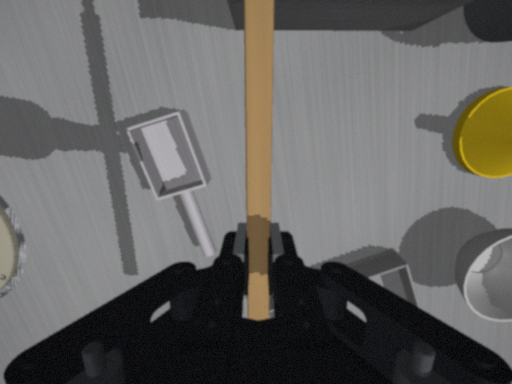

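View pics/scene4.png

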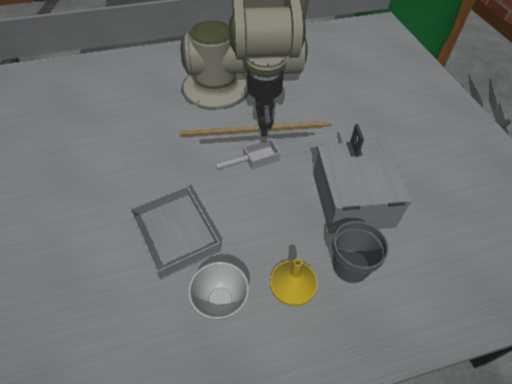

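View pics/top4.png

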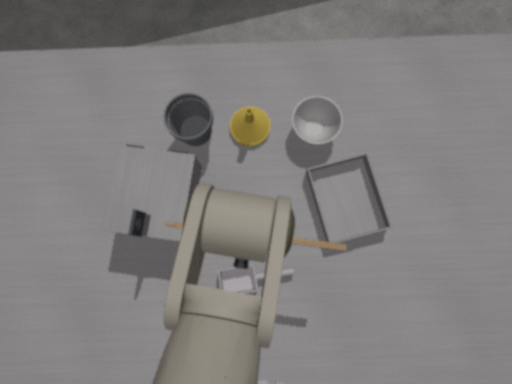

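The wrist view shows the stake straight in the jaws but does not reach the lug. In the scene view the tip is at (330,124) and in the top view at (166,224). I'll triangulate the tip, then compare it with the lug in the same views.

Run:
```python
from h import *
im=cv2.imread("pics/scene4.png"); A=cv2.resize(im[90:170,290:390],None,fx=8,fy=8,interpolation=cv2.INTER_CUBIC)[:600]; cv2.imwrite("pics/d.png",cv2.convertScaleAbs(A,alpha=1.5))
im=cv2.imread("pics/top4.png"); A=cv2.resize(im[190:260,100:200],None,fx=8,fy=8,interpolation=cv2.INTER_CUBIC); cv2.imwrite("pics/e.png",cv2.convertScaleAbs(A,alpha=2))
```

```text
(no output)
```

View pics/d.png

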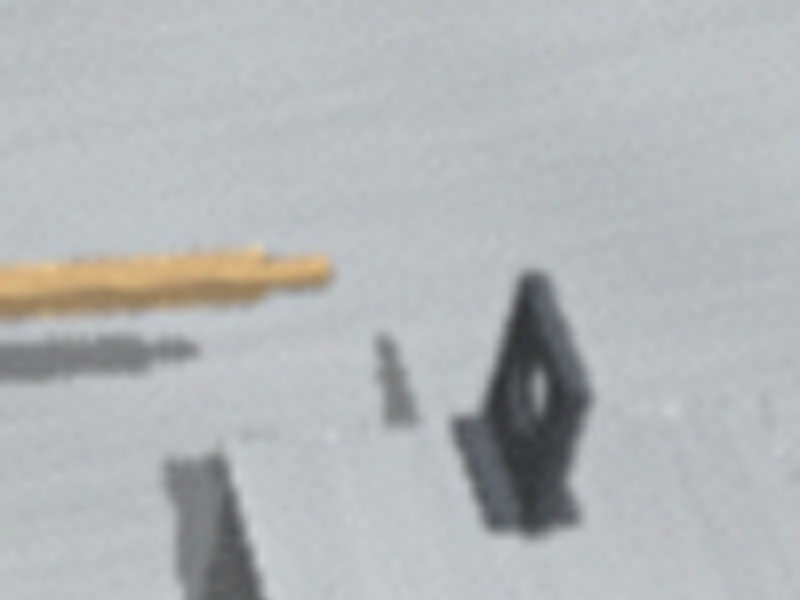

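View pics/e.png

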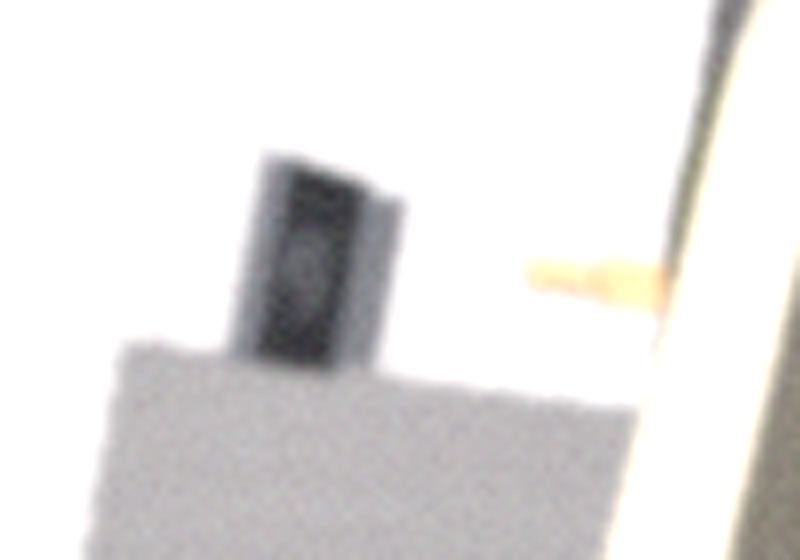

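Run:
```python
from h import *
S=cam("scene");T=cam("top")
s=lambda x,y:(290+(x+.5)/8-.5,90+(y+.5)/8-.5); t=lambda x,y:(100+(x+.5)/8-.5,190+(y+.5)/8-.5)
print('eye',two(S,s(536,392),T,t(305,270)), onz(S,*s(536,392),.154), onz(T,*t(305,270),.154))
print('tip',two(S,s(331,271),T,t(527,272)), onz(S,*s(331,271),.215))
q=ctrl.sense(); p=q['tcp_pos']; yb=rq(q['tool_rot']).as_matrix()[:,1]; print('expected tip',p+[0,0,.0156]+.163*yb, yb)
# stake direction in scene at shaft: centre line far end
d=np.load("pics/scene0.npy");
```

```text
eye (array([0.49840748, 0.27062805, 0.15166696]), np.float64(0.0010351573879194237)) [0.50044049 0.26970302 0.154     ] [0.49803796 0.26927087 0.154     ]
tip (array([0.49059269, 0.19194192, 0.2144584 ]), np.float64(0.0007846301281936526)) [0.49112177 0.19205081 0.215     ]
expected tip [0.49079073 0.18876053 0.21524807] [ 1.52960995e-01  9.88232225e-01 -5.91116050e-05]
```

```bash
python3 -m handwheel '[[[-0.45,0,-2],[0,0,0],0.5],[[0,0,-2],[0,0,0],0.5],[[0,0,-2.05],[0,0,0],0.5],[[0.3,1.8,0],[0,0,0],0.5],[[0.3,1.8,0],[0,0,0],0.5]]'
python3 - <<'E'
from h import *
q=ctrl.sense(); print(q['tcp_pos'])
for n in("scene","top"):
  p,d=ctrl.snapshot(n); im=p[:,:,::-1].copy(); cv2.imwrite(f"pics/{n}5.png",im)
im=cv2.imread("pics/scene5.png"); A=cv2.resize(im[90:170,290:390],None,fx=8,fy=8,interpolation=cv2.INTER_CUBIC)[:600]; cv2.imwrite("pics/f.png",cv2.convertScaleAbs(A,alpha=1.5))
im=cv2.imread("pics/top5.png"); A=cv2.resize(im[190:260,100:200],None,fx=8,fy=8,interpolation=cv2.INTER_CUBIC); cv2.imwrite("pics/g.png",cv2.convertScaleAbs(A,alpha=1.6))
E
```

```text
time: 5.92
tcp_pos: [0.468, 0.0619, 0.1378]
tool_rot: [0.704, 0.056, 0.706, -0.056]
contact_force: [-0.1, 0.9, -0.3]
grip_width: 0.01
[0.46800697 0.06193577 0.13778401]
```

View pics/f.png

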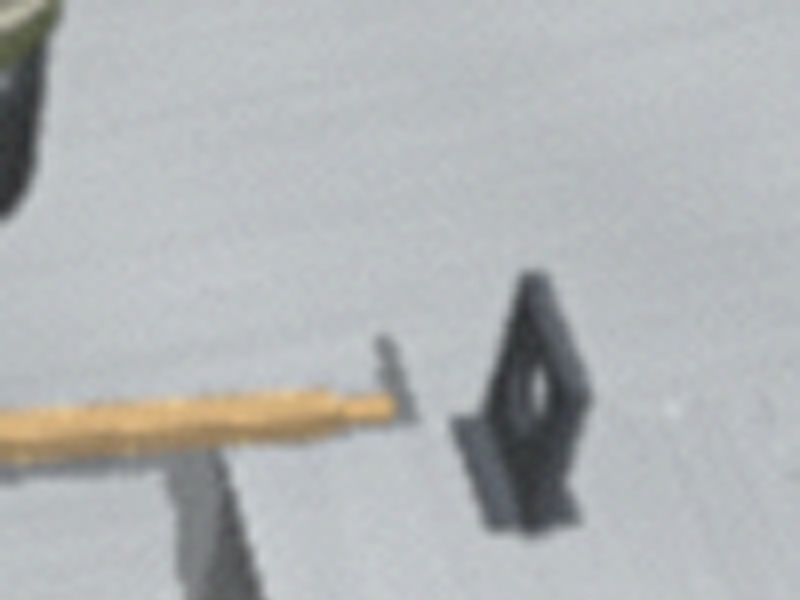

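View pics/g.png

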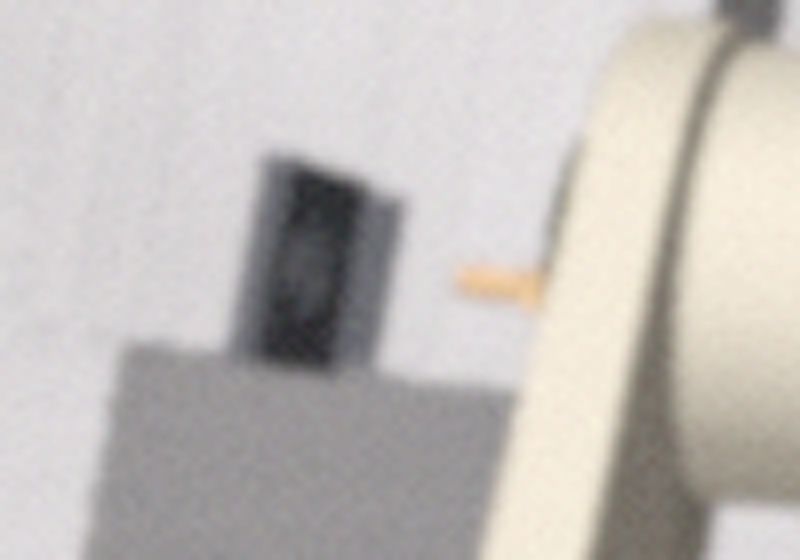

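The stake's centreline projects to about (536,397) in the crop and the hole is at (536,392), so they agree to ~1 mm. I'll insert the first part and check the forces.

```bash
python3 -m handwheel '[[[0.13,1.5,0.05],[0,0,0],0.5],[[0.2,1.5,0],[0,0,0],0.5],[[0.23,1.5,0],[0,0,0],0.5],[[0,0,0],[0,0,0],0.5],[[0,0,0],[0,0,0],0.5]]'
python3 - <<'E'
from h import *
q=ctrl.sense(); print(q['tcp_pos'],q['contact_force'],q['ft_torque'])
for n in("scene",):
  p,d=ctrl.snapshot(n); im=p[:,:,::-1].copy(); cv2.imwrite(f"pics/{n}6.png",im)
im=cv2.imread("pics/scene6.png"); A=cv2.resize(im[90:170,290:390],None,fx=8,fy=8,interpolation=cv2.INTER_CUBIC)[:600]; cv2.imwrite("pics/h.png",cv2.convertScaleAbs(A,alpha=1.5))
E
```

```text
time: 6.43
tcp_pos: [0.4738, 0.1071, 0.1393]
tool_rot: [0.705, 0.055, 0.705, -0.055]
contact_force: [-0.2, -0.4, -0.9]
grip_width: 0.0099
[0.47375874 0.10713569 0.13932241] [-0.15496442 -0.3898809  -0.92392849] [-0.00105634 -0.00847934 -0.04101447]
```

View pics/h.png

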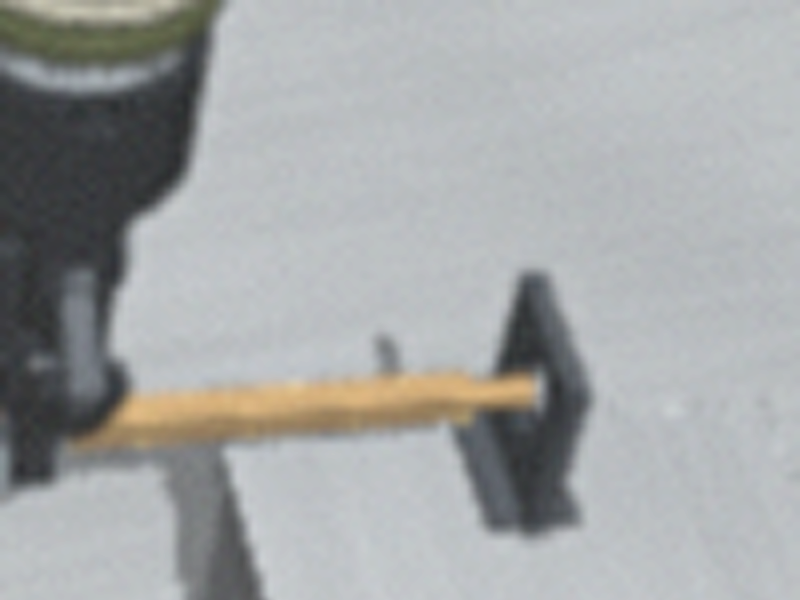

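The tip is in the hole at crop (538,390) with no contact force. I'll push on.

```bash
python3 -m handwheel '[[[0.15,1.0,0],[0,0,0],0.5],[[0.15,1.0,0],[0,0,0],0.5],[[0.15,1.0,0],[0,0,0],0.5],[[0.15,1,0],[0,0,0],0.5],[[0.12,0.7,0],[0,0,0],0.5]]'
python3 -m handwheel '[[[0,0,0],[0,0,0],0.5],[[0,0,0],[0,0,0],0.5],[[0,0,0],[0,0,0],0.5],[[0,0,0],[0,0,0],0.5],[[0,0,0],[0,0,0],0.5]]'
python3 - <<'E'
from h import *
q=ctrl.sense(); print(q['tcp_pos'],q['contact_force'],q['ft_torque'])
for n in("scene","top"):
  p,d=ctrl.snapshot(n); im=p[:,:,::-1].copy(); cv2.imwrite(f"pics/{n}7.png",im)
im=cv2.imread("pics/scene7.png"); A=cv2.resize(im[90:170,290:390],None,fx=8,fy=8,interpolation=cv2.INTER_CUBIC)[:600]; cv2.imwrite("pics/i.png",cv2.convertScaleAbs(A,alpha=1.5))
im=cv2.imread("pics/top7.png"); A=cv2.resize(im[190:260,100:200],None,fx=8,fy=8,interpolation=cv2.INTER_CUBIC); cv2.imwrite("pics/j.png",cv2.convertScaleAbs(A,alpha=1.6))
E
```

```text
time: 6.9
tcp_pos: [0.4807, 0.1561, 0.1393]
tool_rot: [0.705, 0.055, 0.705, -0.055]
contact_force: [0.5, 0.1, -1.0]
grip_width: 0.01
time: 7.32
tcp_pos: [0.4806, 0.1545, 0.1393]
tool_rot: [0.705, 0.055, 0.705, -0.055]
contact_force: [-0.4, -0.7, 0.2]
grip_width: 0.0097
[0.48062112 0.15446248 0.13933624] [-0.36317999 -0.72460531  0.20683839] [ 0.01572128 -0.01520576  0.00238803]
```

View pics/i.png

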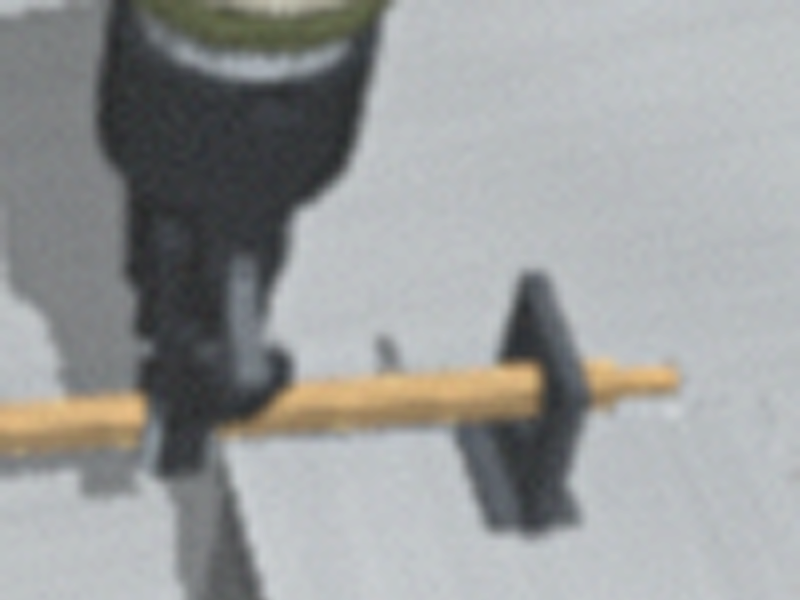

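View pics/j.png

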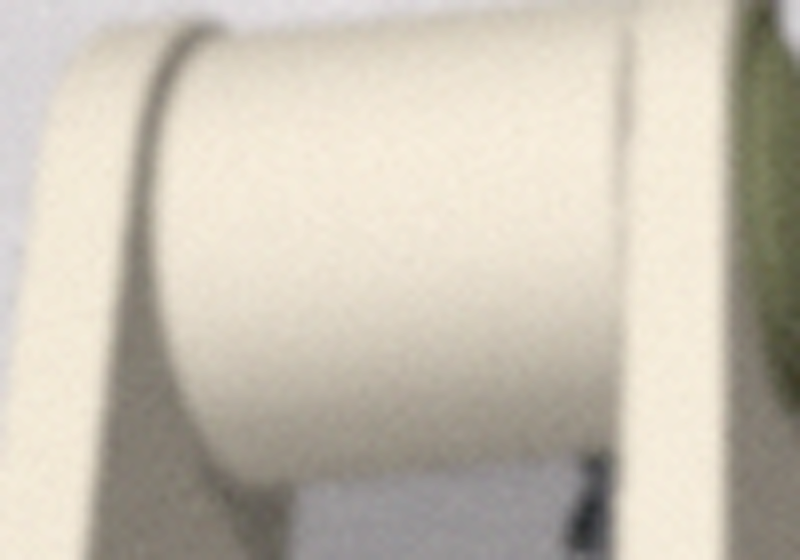

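The stake is through: the tip is at crop (680,380), and pose geometry gives about 42 mm past the lug's far face. I'll now raise the lid along the arc, first taking up the slack in the hole.

```bash
python3 -m handwheel '[[[0,0,0.3],[0,0,0],0.5],[[0,0,0.25],[0,0,0],0.5],[[0.05,0,0.2],[0,0,0],0.5],[[0.19,-0.03,0.6],[0,0,0],0.5],[[0.19,-0.03,0.6],[0,0,0],0.5]]' 120
python3 -m handwheel '[[[0.19,-0.03,0.6],[0,0,0],0.5],[[0.19,-0.03,0.6],[0,0,0],0.5],[[0.28,-0.04,0.58],[0,0,0],0.5],[[0.28,-0.04,0.58],[0,0,0],0.5],[[0,0,0],[0,0,0],0.5]]'
python3 - <<'E'
from h import *
q=ctrl.sense(); print(q['tcp_pos'],q['contact_force'],q['ft_torque'])
for n in("scene",):
  p,d=ctrl.snapshot(n); im=p[:,:,::-1].copy(); cv2.imwrite(f"pics/{n}8.png",im)
im=cv2.imread("pics/scene8.png"); A=cv2.resize(im[80:230,270:450],None,fx=4,fy=4,interpolation=cv2.INTER_CUBIC)[:600]; cv2.imwrite("pics/k.png",cv2.convertScaleAbs(A,alpha=1.5))
E
```

```text
time: 7.83
tcp_pos: [0.4849, 0.1541, 0.1592]
tool_rot: [0.705, 0.055, 0.705, -0.055]
contact_force: [-1.1, -0.2, -2.5]
grip_width: 0.0092
time: 8.25
tcp_pos: [0.4953, 0.1527, 0.1837]
tool_rot: [0.706, 0.055, 0.704, -0.055]
contact_force: [-0.8, 0.1, -1.9]
grip_width: 0.0097
[0.49531953 0.15270805 0.18370175] [-0.83662719  0.08570646 -1.85436711] [-0.22994219  0.18159247  0.08400526]
```

View pics/k.png

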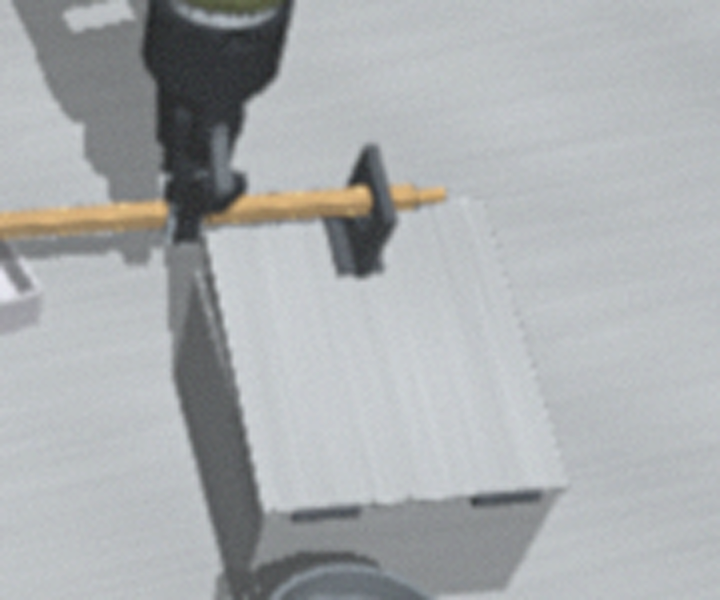

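The lid is lifting and the stake stays level. I'll continue.

```bash
python3 -m handwheel '[[[0.28,-0.04,0.58],[0,0,0],0.5],[[0.28,-0.04,0.58],[0,0,0],0.5],[[0.36,-0.06,0.54],[0,0,0],0.5],[[0.36,-0.06,0.54],[0,0,0],0.5],[[0.36,-0.05,0.54],[0,0,0],0.5]]'
python3 -m handwheel '[[[0.36,-0.06,0.54],[0,0,0],0.5],[[0.42,-0.07,0.48],[0,0,0],0.5],[[0.42,-0.07,0.48],[0,0,0],0.5],[[0.42,-0.06,0.48],[0,0,0],0.5],[[0.42,-0.07,0.48],[0,0,0],0.5]]'
python3 -m handwheel '[[[0.48,-0.08,0.42],[0,0,0],0.5],[[0.48,-0.08,0.42],[0,0,0],0.5],[[0.24,-0.04,0.21],[0,0,0],0.5],[[0,0,0],[0,0,0],0.5],[[0,0,0],[0,0,0],0.5]]'
python3 - <<'E'
from h import *
q=ctrl.sense(); print(q['tcp_pos'],q['contact_force'],q['ft_torque'],rq(q['tool_rot']).as_matrix().round(3))
for n in("scene","top","wrist"):
  p,d=ctrl.snapshot(n); im=p[:,:,::-1].copy(); cv2.imwrite(f"pics/{n}9.png",im); np.save(f"pics/{n}9.npy",d)
im=cv2.imread("pics/scene9.png"); A=cv2.resize(im[80:230,270:450],None,fx=4,fy=4,interpolation=cv2.INTER_CUBIC)[:600]; cv2.imwrite("pics/l.png",cv2.convertScaleAbs(A,alpha=1.5))
E
```

```text
time: 8.72
tcp_pos: [0.5112, 0.1502, 0.2108]
tool_rot: [0.705, 0.055, 0.705, -0.055]
contact_force: [-0.1, 0.4, -3.3]
grip_width: 0.0093
time: 9.13
tcp_pos: [0.5315, 0.1469, 0.2353]
tool_rot: [0.705, 0.055, 0.705, -0.055]
contact_force: [-0.9, -0.1, -2.8]
grip_width: 0.0096
time: 9.55
tcp_pos: [0.5431, 0.145, 0.2453]
tool_rot: [0.705, 0.055, 0.705, -0.055]
contact_force: [-1.0, 0.1, -1.2]
grip_width: 0.0096
[0.54309921 0.14500596 0.24527929] [-0.97986939  0.07153509 -1.23587716] [-0.15899544  0.17799102  0.14580332] [[-0.     0.155  0.988]
 [ 0.     0.988 -0.155]
 [-1.     0.    -0.   ]]
```

View pics/l.png

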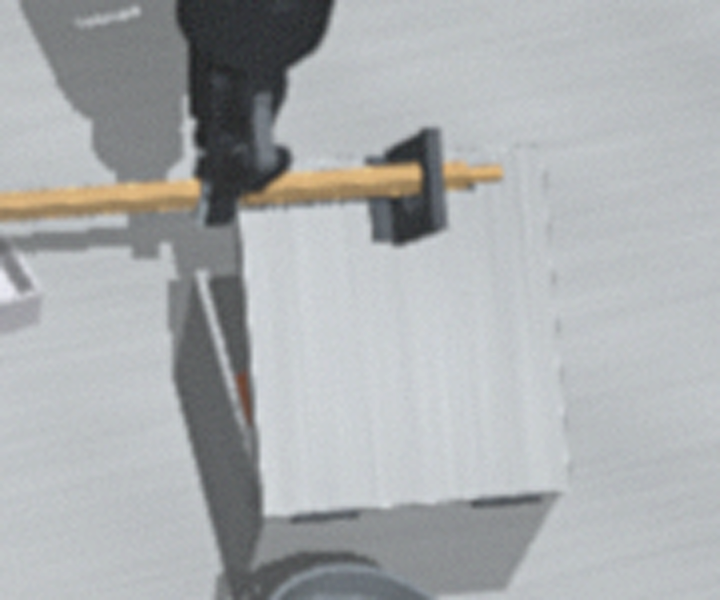

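View pics/wrist9.png

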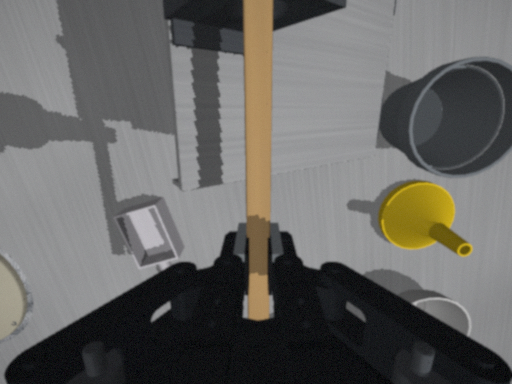

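The lid is well open. I'll measure its angle by fitting a plane to lid points from the scene and wrist depth images.

```bash
cat > ang.py <<'E'
from h import *
def ang(n,d,poly,C):
    m=np.zeros(d.shape,np.uint8); cv2.fillPoly(m,[np.array(poly,np.int32)],1)
    P=np.array([C[2]+ray(C,u,v)[1]*d[v,u] for v,u in np.argwhere((m>0)&(d>0))])
    c=np.median(P,0); 
    for _ in range(3):
        w=np.linalg.svd(P-P.mean(0),full_matrices=False)[2][2]; r=np.abs((P-P.mean(0))@w); P=P[r<max(.003,2.5*r.std())] 
    w*=np.sign(w[2]); print(n,len(P),'angle',np.degrees(np.arccos(w[2])).round(2),'normal',w.round(3),'rms',r.std().round(4),'centre',P.mean(0).round(3))
    hx=w@P.mean(0); return w,P.mean(0)
E
python3 - <<'E'
from ang import *
q=ctrl.sense()
cr=lambda x,y:(270+x/4,80+y/4)
d=np.load("pics/scene9.npy"); ang('scene',d,[cr(265,270),cr(375,265),cr(530,270),cr(545,480),cr(280,500)],cam("scene"))
d=np.load("pics/wrist9.npy"); ang('wrist',d,[(280,60),(375,30),(370,140),(280,160)],cam("wrist",q))
# closed check
d=np.load("pics/scene0.npy"); ang('closed',d,[(322,160),(390,150),(405,195),(340,203)],cam("scene"))
# by stake height
z=q['tcp_pos'][2]+.0156-.00665-.110; x=-0.18
print('from TCP z: th',[(t,round(.180*np.sin(np.radians(t))+.044*np.cos(np.radians(t))-z,4)) for t in (34,36,38,40,42)])
S=cam("scene"); print('tip',onz(S,*cr(500,172),q['tcp_pos'][2]+.0156))
E
```

```text
scene 3638 angle 36.81 normal [ 0.592 -0.094  0.801] rms 0.0008 centre [0.622 0.249 0.158]
wrist 9809 angle 36.81 normal [ 0.591 -0.096  0.801] rms 0.0003 centre [0.611 0.215 0.162]
closed 3080 angle 0.15 normal [-0.002  0.001  1.   ] rms 0.0007 centre [0.594 0.257 0.115]
from TCP z: th [(34, np.float64(-0.007)), (36, np.float64(-0.0027)), (38, np.float64(0.0014)), (40, np.float64(0.0053)), (42, np.float64(0.009))]
tip [0.57086945 0.30534446 0.26077199]
```

```bash
python3 -m handwheel '[[[0.26,-0.04,0.23],[0,0,0],0.5],[[0.26,-0.04,0.22],[0,0,0],0.5],[[0.25,-0.04,0.22],[0,0,0],0.5],[[0,0,0],[0,0,0],0.5],[[0,0,0],[0,0,0],0.5]]'
python3 -m handwheel '[[[0,0,0],[0,0,0],0.5],[[0,0,0],[0,0,0],0.5],[[0,0,0],[0,0,0],0.5],[[0,0,0],[0,0,0],0.5],[[0,0,0],[0,0,0],0.5]]'
python3 - <<'E'
from ang import *
cr=lambda x,y:(270+x/4,80+y/4)
for k in range(2):
    q=ctrl.sense(); p,d=ctrl.snapshot("wrist"); ang('wrist',d,[(280,60),(375,30),(370,130),(280,150)],cam("wrist",q))
    p,d=ctrl.snapshot("scene"); ang('scene',d,[cr(265,270),cr(375,265),cr(530,270),cr(545,480),cr(280,500)],cam("scene"))
cv2.imwrite("pics/fin.png",p[:,:,::-1]); print(q['tcp_pos'],q['contact_force'],q['grip_width'],np.abs(q['qvel']).max())
im=cv2.imread("pics/fin.png"); m=cv2.inRange(cv2.cvtColor(im,cv2.COLOR_BGR2HSV),(8,80,60),(24,255,255)); 
cv2.imwrite("pics/fin2.png",cv2.resize(im[60:260,160:440],None,fx=2.8,fy=2.8,interpolation=cv2.INTER_CUBIC))
E
```

```text
time: 10.12
tcp_pos: [0.5511, 0.1437, 0.2521]
tool_rot: [0.705, 0.055, 0.705, -0.055]
contact_force: [-1.0, -0.3, -2.1]
grip_width: 0.0096
time: 10.53
tcp_pos: [0.5508, 0.1438, 0.252]
tool_rot: [0.705, 0.055, 0.705, -0.055]
contact_force: [-1.3, -0.4, -2.7]
grip_width: 0.0097
wrist 8793 angle 39.98 normal [ 0.634 -0.103  0.766] rms 0.0003 centre [0.622 0.217 0.159]
scene 3603 angle 39.98 normal [ 0.634 -0.101  0.766] rms 0.0008 centre [0.624 0.247 0.161]
wrist 8781 angle 39.99 normal [ 0.634 -0.103  0.766] rms 0.0003 centre [0.622 0.218 0.159]
scene 3614 angle 39.95 normal [ 0.634 -0.102  0.767] rms 0.0008 centre [0.624 0.247 0.161]
[0.55081335 0.14380237 0.25201456] [-0.45575741 -0.02308465 -2.59931676] 0.009136828543992183 0.002573740481138218
```

View pics/fin2.png

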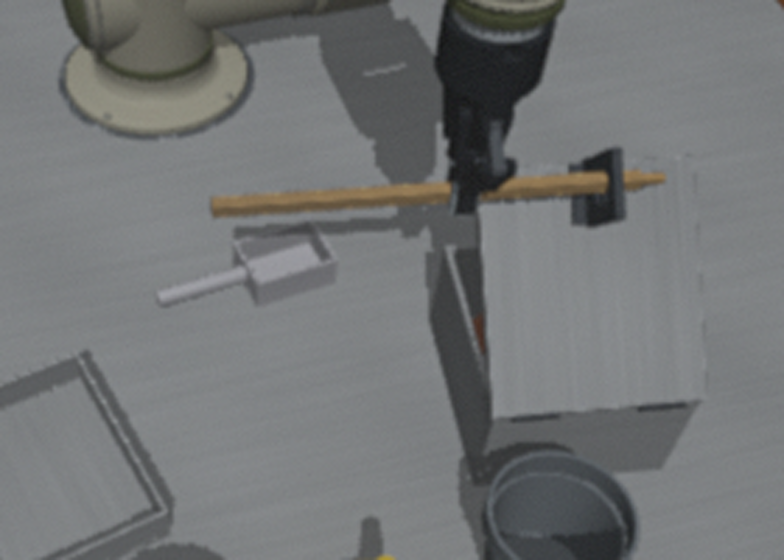

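The lid is steady at 40°. The stake is through the lug, with its tip at (660,178) in the crop, and it is still gripped and straight. The bystanders are where they were, so I'm handing in.

```bash
python3 -c "
from plant import ctrl
print(ctrl.hand_in())"
```

```text
the job is handed in; nothing more can be done
None
```

The lid is open at 40° and resting on the stake, which is still gripped. I handed in at about 10.7 s of the 59 s allowed.

- **Insertion:** I gripped the stake about 17 mm from its middle, on the thinned-end side. I pushed the thinned end through the hole with the lid closed, and the wrist force stayed near zero throughout. By pose geometry about 42 mm stuck out past the lug.
- **Lift:** I raised the lid along the hinge arc and corrected once, from 36.8° to 40°.
- **Last checks:** Plane fits to the lid from the wrist and scene depth gave 39.95–39.99°, unchanged over two readings each. The arm was still and the load on the tool was about 2.6 N. The stake looks straight and level.
- **Bystanders:** The scoop and pot look untouched in the final picture. The bowl and funnel were mostly outside that crop, but the arm did not go near them after fetching the stake.
- **Disagreements:**
  - The finger opening read about 9.5 mm on the 12 mm stake. I took this as pad give; there was no sign of slip.
  - The lid angle inferred from hand height was about 0.5° higher than the plane fit when I checked at 36.8°. I used the fit.

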